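Find the loaded canister by its weight

ROBOT

A 6-joint arm with a two-finger parallel gripper is mounted at the origin on a cart in front of the work surface, level with it; the furniture and walls round the work are solid. World frame = base frame: x ahead of the robot, y to its left, z up, the work surface at z = 0. Lengths are in m, angles in rad, forces in N, time in s.
With the tool pointing down it reaches from about 0.3 to 0.875 m from the base axis. Payload 6.4 kg.
Tool frame: the origin (TCP) lies midway between the tips of the shut fingers; the grasp point (between the pads) lies 19 mm behind it; z points along the fingers, y is the line along which they close (so a half turn about z gives the same grasp; the last joint's range is limited). The gripper opens to 85 mm and grips with 20 to 120 N. Pads are 22 mm wide; open, the fingers measure 114 mm over their backs; the gripper's body (76 mm by 85 mm) begins 54 mm behind the grasp point. The pads swing forward as they close: fully open they stand 13 mm farther back than shut.
Start: joints at [-1.439, 0.181, 1.607, -0, 1.354, -0.206], TCP at [0.191, -0.543, 0.231] pointing down, gripper open.
Joint ranges: [-2.99, 2.99], [-0.89, 2.07], [0.3, 2.58], [-1.14, 4.28], [0, 2.63], [-3.12, 3.12]. Speed limits (rad/s): [2.57, 2.57, 3.01, 3.14, 3.14, 3.14].

INTERFACE

Orientations are given as a unit quaternion [w, x, y, z].
In Python, from bench import ctrl gives the robot as it stands.
- The arm moves only by the tool send_rows, never from a script. Its argument "motion" is a list of rows, each a list of 7 numbers: the turn, a rotation vector about the tool's x, y, z in degrees, then the shift along the tool's x, y, z in mm, then the closure, from -1 (fully open) to 1 (shut). In form: [[rx, ry, rz, tx, ty, tz, grip], ...]. A call has exactly 10 rows; each row shifts and turns the commanded pose from where the row before left it, along the tool's axes as they then stand; what a row does not reach is not made up. A row lasts 1/10 s, in which the tool goes at most 50 mm and 8.59 degrees, less where a joint would pass 70% of its speed; a pose out of reach is approached as far as the arm can. A call is refused whole if a number of a shift passes 50 or a number of a turn 8.59, either way. A call with a gripper value outside its range is refused whole. The fingers move at their own pace and stop on an object; the grip force is fixed at half the most. Time passes only in rows, so rows that do not move let the fingers close, or fill a call up. It gives the time, the measured TCP pose, the force, the opening and the grip force at its end, in the units of the state.
- ctrl.get_obs(): the state, without advancing time (a new reading comes with each control period).
- ctrl.camera(name): name is "side" or "top" or "wrist"; returns a dict with "color" (400x640x3 uint8, red, green, blue), "z_map" (400x640 float32, m along the optical axis (not along the pixel's ray), 0 where there is no reading), "mtx" (3x3 intrinsics, pixels), "extrinsics" (4x4, takes a point from camera to world coordinates); the wrist camera has in their place "hand_eye" (4x4, takes a point from camera to tool coordinates, whose origin is the TCP and whose axes are the flange's). Camera axes: x right, y down, z forward; pixel columns grow to the right and rows downward; lengths in m; the calibration is good to about 2 mm. The wrist camera is an equidistant fisheye: a pixel r from the principal point sees the ray r / f radians off the axis. A picture is of the moment at which its call begins: read the wrist's pose just before it.
- ctrl.hand_in(): hands the job in; it is judged then, once.
The state is a dict: "time_s": time; "q": joint angles; "dq": joint speeds; "joint_efforts": joint torques, N m; "eef_pos": TCP position; "eef_rot": TCP orientation; "wrist_force": force on the tool from outside, world axes, zero at the start; "torque": the same for the moment, N m; "opening": opening from 0.0 (shut) to 1.0 (fully open); "grasp_force": force on a finger pad.
Only numpy, scipy, OpenCV 4.12 (cv2) and the standard library are available. Lean on these libraries where they do the work, as an engineer would, in place of code of your own. Each camera call takes 0.05 s, during which the arm holds its last target. There are 200 camera calls.

TASK

One of the three identical lidded aluminium canisters holds a heavy steel blank that is to be sandblasted; the other two are empty. Lift them to feel which is the heavy one and stand it upright, lid on top, inside the shallow square steel tray; leave the two empty ones standing upright on the bench, clear of the tray, and let no canister fall over.

Things in the scene. Friction and masses are not known exactly. Their poses are not given: they have to be found in the camera images.
- can_a_mid (a point): Centre (half-way up, on the axis) of the first of three identical upright round aluminium canisters with a knurled lid that is fixed on: 52 mm diameter, 72 mm high, so this point is 36 mm above its foot; z is its axis, up. Only the weight tells them apart, and which one is heavy changes from start to start: empty about 0.09 kg, with the steel blank 0.40 to 0.60 kg. The blank has about 3 mm of play inside.
- can_b_mid (a point): Centre of the second canister, same shape and size as the first.
- can_c_mid (a point): Centre of the third canister, same shape and size as the first.
- tray_floor (a point): Centre of the inner floor of a shallow open square steel tray fixed to the bench left of the canisters: 130 x 130 mm outside, 124 x 124 mm inside, rim 10 mm above the bench, floor 3 mm above the bench; x and y run along its sides, z up.
There are look-alikes about, which are no part of the job. Leave any blue or green look-alike of the part that bears can_a_mid alone.

How it is judged:
By the outcome, as a careful person would: the job done as asked, in the order asked, and still so for the second after the job is handed in, with the robot touching nothing.
It also fails if it takes over 67 s, if anything falls off the work surface, if the arm or the gripper's body presses on something with over 40 N, if the wrist force passes 120 N, or if a joint passes its speed limit or range.

## Working session

There is one attempt and no reset: what is moved stays moved. The work goes in short steps, Python scripts to look and compute and a tool call to move; the robot and the scene stay as the last step left them, time stands still between calls to the robot, and variables do not carry over. Pictures are saved under pics/ and viewed, at most 10 in all, crops included, and the job is handed in when it is done.

Besides the shell and the picture viewer there is one more tool, called as name(argument=value, ...), one argument or row to a line, values as JSON. send_rows: Moves the arm, as the interface text tells. Its arguments: {"type":"object","properties":{"motion":{"type":"array","items":{"type":"array","items":{"type":"number"}}}},"required":["motion"]}

```bash
mkdir -p pics
python3 - <<'E'
from bench import ctrl
import cv2,numpy as np
o=ctrl.get_obs();print({k:np.round(v,3).tolist() for k,v in o.items()})
for n in("top","side"):
    c=ctrl.camera(n);np.savez(f"pics/{n}0.npz",**c);cv2.imwrite(f"pics/{n}0.png",c["color"][:,:,::-1])
    print(n,c["mtx"].tolist(),np.round(c["extrinsics"],3).tolist())
E
```

```text
{'time_s': 0.0, 'q': [-1.439, 0.182, 1.608, -0.0, 1.354, -0.206], 'dq': [-0.001, -0.0, -0.001, 0.001, 0.001, -0.001], 'joint_efforts': [-0.001, -44.487, -35.134, -0.0, 0.009, -0.0], 'eef_pos': [0.191, -0.542, 0.23], 'eef_rot': [-0.001, 0.986, 0.168, 0.0], 'wrist_force': [0.092, -0.531, 0.325], 'torque': [0.021, -0.022, 0.041], 'grasp_force': 0.0, 'opening': 0.998}
top [[461.05880738398713, 0.0, 318.09980947230326], [0.0, 461.05880738398713, 193.06621253665656], [0.0, 0.0, 1.0]] [[0.026, -0.999, 0.039, 0.414], [-1.0, -0.027, -0.012, -0.167], [0.013, -0.039, -0.999, 1.665], [0.0, 0.0, 0.0, 1.0]]
side [[455.3510244341361, 0.0, 323.03911537097014], [0.0, 455.3510244341361, 201.03519545112587], [0.0, 0.0, 1.0]] [[-0.949, -0.217, 0.231, 0.205], [-0.317, 0.633, -0.706, 0.743], [0.007, -0.743, -0.669, 0.928], [0.0, 0.0, 0.0, 1.0]]
```

View pics/top0.png

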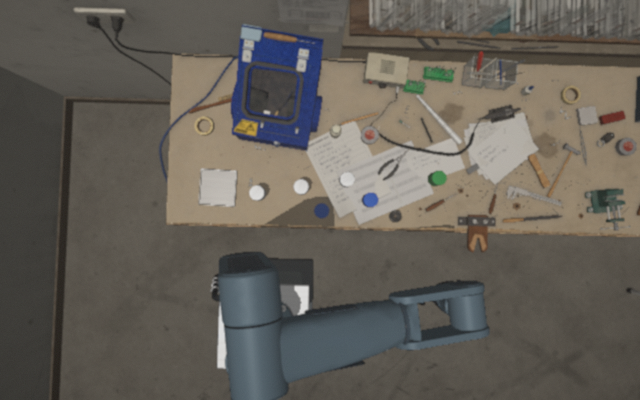

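View pics/side0.png

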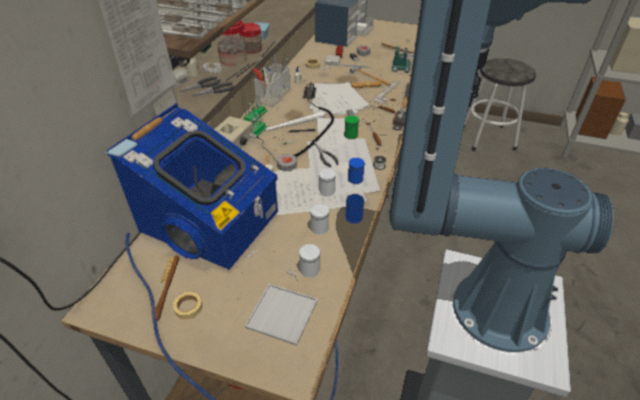

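The top view shows three aluminium canisters, at about (257,192), (301,186) and (347,180), with the tray at (217,187). Things that could be mistaken for them are the blue cans at (321,210) and (370,200), the green can at (438,178), and the small jars at (335,130) and (370,134). I choose the three silver cans next to the tray. Next I measure them and check a close crop.

```bash
cat > h.py <<'E'
import numpy as np,cv2
def ray(c,uv,z):
    E=c["extrinsics"];d=E[:3,:3]@np.linalg.inv(c["mtx"])@np.array([*uv,1.]);o=E[:3,3]
    return o+d*(z-o[2])/d[2]
E
python3 - <<'E'
from h import *
c=dict(np.load("pics/top0.npz"));im=c["color"];hsv=cv2.cvtColor(im,cv2.COLOR_RGB2HSV)
z=c["z_map"];v,u=np.mgrid[:400,:640]
P=np.einsum('ij,jhw->ihw',c["extrinsics"][:3,:3]@np.linalg.inv(c["mtx"]),np.stack([u*z,v*z,z]))+c["extrinsics"][:3,3][:,None,None]
m=((hsv[...,1]<40)&(hsv[...,2]>140)).astype(np.uint8); 
m[:, :160]=0;m[:160]=0;m[215:]=0;m[:,450:]=0
hm=((P[2]>.06)&(P[2]<.085)).astype(np.uint8);hm[:160]=0;hm[225:]=0;hm[:,450:]=0;hm[:,:160]=0
for nm,mm in(("lid",hm),("white",m)):
    n,l,s,ct=cv2.connectedComponentsWithStats(mm)
    for i in range(1,n):
        if s[i,4]>60:
            print(nm,ct[i].round(1),s[i].tolist(),"z=.072",ray(c,ct[i],.072).round(4),"z=.003",ray(c,ct[i],.003).round(4),"Pz",np.median(P[2][l==i]).round(4), im[l==i].mean(0).round())
            if nm=="white" and s[i,4]>900: print(cv2.minAreaRect(np.argwhere(l==i)[:,::-1].astype(np.float32)), [ray(c,p,.01).round(3).tolist() for p in cv2.boxPoints(cv2.minAreaRect(np.argwhere(l==i)[:,::-1].astype(np.float32)))])
print("bench z",np.median(P[2][200:215,270:285]))
cv2.imwrite("pics/crop0.png",cv2.resize(im[150:230,180:400,::-1],None,fx=3.6,fy=3.6,interpolation=cv2.INTER_CUBIC))
E
```

```text
lid [438.8 178. ] [431, 171, 16, 15, 188] z=.072 [ 0.5404 -0.604   0.072 ] z=.003 [ 0.5459 -0.623   0.003 ] Pz 0.0725 [ 78. 130.  81.]
lid [347.1 179.1] [340, 172, 15, 15, 179] z=.072 [ 0.5278 -0.2851  0.072 ] z=.003 [ 0.5327 -0.2902  0.003 ] Pz 0.0725 [199. 197. 195.]
lid [301.1 186.9] [294, 180, 15, 15, 179] z=.072 [ 0.4965 -0.1265  0.072 ] z=.003 [ 0.5001 -0.1248  0.003 ] Pz 0.0726 [201. 199. 196.]
lid [256.8 192.9] [250, 186, 15, 15, 184] z=.072 [0.4716 0.0257 0.072 ] z=.003 [0.474 0.034 0.003] Pz 0.0722 [201. 199. 197.]
lid [370.9 199.8] [364, 193, 15, 15, 183] z=.072 [ 0.4584 -0.3692  0.072 ] z=.003 [ 0.4603 -0.378   0.003 ] Pz 0.0725 [ 79. 102. 161.]
lid [321.6 210.7] [315, 204, 15, 15, 180] z=.072 [ 0.4161 -0.1998  0.072 ] z=.003 [ 0.4162 -0.2012  0.003 ] Pz 0.0725 [56. 65. 94.]
white [375.9 182.9] [310, 160, 140, 55, 5252] z=.072 [ 0.5174 -0.3853  0.072 ] z=.003 [ 0.5218 -0.3947  0.003 ] Pz 0.0029 [176. 171. 164.]
((379.5, 187.0), (54.0, 139.0), 90.0) [[0.598, -0.154, 0.01], [0.612, -0.657, 0.01], [0.417, -0.66, 0.01], [0.403, -0.16, 0.01]]
white [217.2 187.2] [198, 168, 39, 39, 1326] z=.072 [0.4876 0.1625 0.072 ] z=.003 [0.4908 0.1768 0.003 ] Pz 0.0042 [183. 178. 171.]
((217.0505828857422, 187.190673828125), (36.803192138671875, 36.80318832397461), 3.5763344764709473) [[0.427, 0.243, 0.01], [0.559, 0.24, 0.01], [0.554, 0.108, 0.01], [0.422, 0.112, 0.01]]
white [300.4 186.4] [293, 179, 16, 16, 201] z=.072 [ 0.4982 -0.1243  0.072 ] z=.003 [ 0.5018 -0.1225  0.003 ] Pz 0.0721 [198. 196. 192.]
white [256.  192.4] [249, 185, 15, 16, 197] z=.072 [0.4733 0.0285 0.072 ] z=.003 [0.4759 0.0369 0.003 ] Pz 0.0716 [202. 199. 196.]
bench z 0.0007359074931068132
```

View pics/crop0.png

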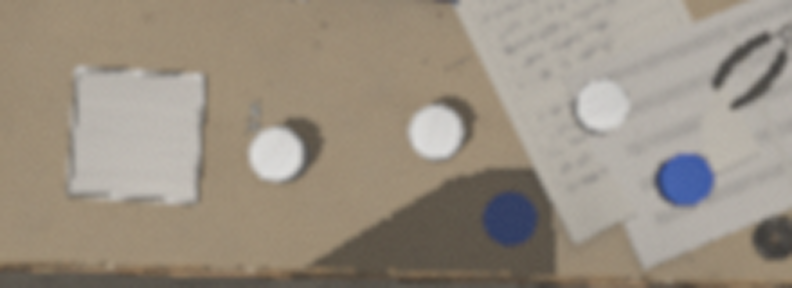

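The crop shows the tray and three silver-white lidded cans, at crop pixels (277,153), (436,132) and (602,105). The blue cans are at (510,218) and (686,180). From right to left the cans stand at C3 (0.528,-0.285), C2 (0.497,-0.126) and C1 (0.472,0.026), with the tray centre at (0.490,0.176). I start with C3.

send_rows(
  motion=[
    [0, 0, 6.4, 0, 0, 0, -1],
    [0, 0, 6.4, 0, 0, 0, -1],
    [0, 0, 6.4, 0, 0, 0, -1],
    [0, 0, 0, 30, -25, 0, -1],
    [0, 0, 0, 35, -28, 0, -1],
    [0, 0, 0, 35, -28, 0, -1],
    [0, 0, 0, 35, -28, 0, -1],
    [0, 0, 0, 35, -28, 0, -1],
    [0, 0, 0, 35, -28, 0, -1],
    [0, 0, 0, 35, -28, 0, -1],
  ],
)

```text
time_s: 1.1
eef_pos: [0.4311, -0.3473, 0.231]
eef_rot: [-0.0, 1.0, 0.001, -0.0]
wrist_force: [0.3, -1.2, -0.0]
opening: 0.999
grasp_force: 0.0
```

Run:
```python
from h import *
c=dict(np.load("pics/top0.npz"));z=c["z_map"];v,u=np.mgrid[:400,:640]
P=np.einsum('ij,jhw->ihw',c["extrinsics"][:3,:3]@np.linalg.inv(c["mtx"]),np.stack([u*z,v*z,z]))+c["extrinsics"][:3,3][:,None,None]
m=(P[2]>.1)&(u<340)&(v<165)&(z>0)&(u>225)&(v>60)
print(P[0][m].min(),P[1][m].min(),P[1][m].max(),P[2][m].max())
```

```text
0.6267969978615258 -0.1901412321091139 0.11702884685642115 0.2810295069883104
```

send_rows(
  motion=[
    [0, 0, 0, 25, -16, 5, -1],
    [0, 0, 0, 25, -16, 15, -1],
    [0, 0, 0, 25, -16, 20, -1],
    [0, 0, 0, 22, -14, 20, -1],
    [0, 0, 0, 0, 0, 20, -1],
    [0, 0, 0, 0, 0, 10, -1],
    [0, 0, 0, 0, 0, 0, -1],
    [0, 0, 0, 0, 0, 0, -1],
    [0, 0, 0, 0, 0, 0, -1],
    [0, 0, 0, 0, 0, 0, -1],
  ],
)

```text
time_s: 2.1
eef_pos: [0.5272, -0.2874, 0.1426]
eef_rot: [0.001, 1.0, 0.001, 0.001]
wrist_force: [-0.3, 0.3, 1.0]
opening: 1.002
grasp_force: 0.0
```

Run:
```python
from bench import ctrl
from h import *
o=ctrl.get_obs();c=ctrl.camera("wrist")
print(c["mtx"].tolist(),c["hand_eye"].round(3).tolist(),o["eef_pos"])
cv2.imwrite("pics/w0.png",c["color"][:,:,::-1]);np.savez("pics/w0.npz",pos=o["eef_pos"],**c)
```

```text
[[309.70691628693146, 0.0, 318.2988609542069], [0.0, 309.70691628693146, 204.2372160602215], [0.0, 0.0, 1.0]] [[0.001, -0.96, -0.28, 0.071], [1.0, 0.001, 0.0, -0.001], [0.0, -0.28, 0.96, -0.142], [0.0, 0.0, 0.0, 1.0]] [ 0.52719218 -0.28744767  0.14260476]
```

View pics/w0.png

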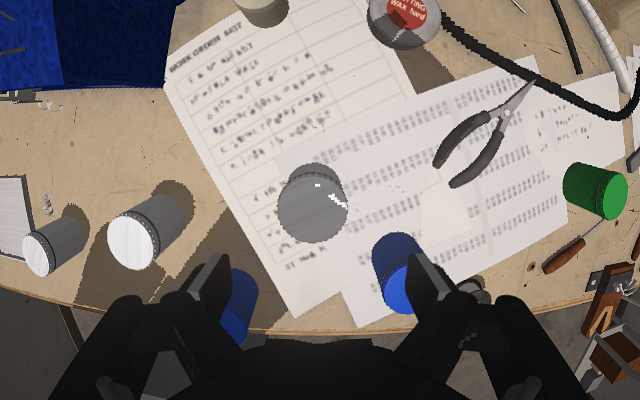

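The wrist view shows the chosen can below the gripper: shaded grey lid, circle at about (312,208), radius about 35. The blue cans are at (395,285) and (240,300), and the other two silver cans are at the left.

```bash
cat >> h.py <<'E'
from scipy.spatial.transform import Rotation as R
def wray(c,pos,rot,uv,z):
    K=c["mtx"];d=np.array([uv[0]-K[0,2],uv[1]-K[1,2]]);r=np.hypot(*d);t=r/K[0,0]
    v=np.array([*(np.sin(t)*d/max(r,1e-9)),np.cos(t)])
    T=np.eye(4);T[:3,:3]=R.from_quat(np.roll(rot,-1)).as_matrix();T[:3,3]=pos
    E=T@c["hand_eye"];w=E[:3,:3]@v;o=E[:3,3];return o+w*(z-o[2])/w[2]
E
python3 - <<'E'
from h import *
c=dict(np.load("pics/w0.npz"));z=c["z_map"]
E=c["hand_eye"]
g=cv2.cvtColor(c["color"],cv2.COLOR_RGB2GRAY)[150:260,260:370]
print(cv2.HoughCircles(cv2.medianBlur(g,5),cv2.HOUGH_GRADIENT,1,20,param1=80,param2=15,minRadius=28,maxRadius=45))
for uv in[(312,208),(312,243),(312,173),(277,208),(347,208)]: print(uv,wray(c,c["pos"],[0,1,0,0],uv,.072).round(4))
E
```

```text
[[[51.5 59.5 34.3]]]
(312, 208) [ 0.5334 -0.2824  0.072 ]
(312, 243) [ 0.506  -0.2822  0.072 ]
(312, 173) [ 0.5589 -0.2825  0.072 ]
(277, 208) [ 0.5333 -0.257   0.072 ]
(347, 208) [ 0.5334 -0.3076  0.072 ]
```

send_rows(
  motion=[
    [0, 0, 0, 3, -3, 10, -1],
    [0, 0, 0, 0, 0, 20, -1],
    [0, 0, 0, 0, 0, 25, -1],
    [0, 0, 0, 0, 0, 25, -1],
    [0, 0, 0, 0, 0, 20, -1],
    [0, 0, 0, 0, 0, 12, -1],
    [0, 0, 0, 0, 0, 8, -1],
    [0, 0, 0, 0, 0, 0, -1],
    [0, 0, 0, 0, 0, 0, 0],
    [0, 0, 0, 0, 0, 0, 1],
  ],
)

```text
time_s: 3.15
eef_pos: [0.5307, -0.2842, 0.0225]
eef_rot: [0.001, 1.0, 0.001, 0.001]
wrist_force: [0.6, 0.5, -1.0]
opening: 0.692
grasp_force: 0.0
```

send_rows(
  motion=[
    [0, 0, 0, 0, 0, 0, 1],
    [0, 0, 0, 0, 0, 0, 1],
    [0, 0, 0, 0, 0, 0, 1],
    [0, 0, 0, 0, 0, 0, 1],
    [0, 0, 0, 0, 0, 0, 1],
    [0, 0, 0, 0, 0, 0, 1],
    [0, 0, 0, 0, 0, 0, 1],
    [0, 0, 0, 0, 0, 0, 1],
    [0, 0, 0, 0, 0, 0, 1],
    [0, 0, 0, 0, 0, 0, 1],
  ],
)

```text
time_s: 4.15
eef_pos: [0.5308, -0.2838, 0.0229]
eef_rot: [0.0, 1.0, 0.001, 0.001]
wrist_force: [-0.5, 2.6, 5.4]
opening: 0.601
grasp_force: 63.6
```

send_rows(
  motion=[
    [0, 0, 0, 0, 0, -5, 1],
    [0, 0, 0, 0, 0, -10, 1],
    [0, 0, 0, 0, 0, -10, 1],
    [0, 0, 0, 0, 0, -5, 1],
    [0, 0, 0, 0, 0, 0, 1],
    [0, 0, 0, 0, 0, 0, 1],
    [0, 0, 0, 0, 0, 0, 1],
    [0, 0, 0, 0, 0, 0, 1],
    [0, 0, 0, 0, 0, 0, 1],
    [0, 0, 0, 0, 0, 0, 1],
  ],
)

```text
time_s: 5.15
eef_pos: [0.5298, -0.2835, 0.051]
eef_rot: [-0.0, 1.0, 0.001, -0.0]
wrist_force: [-0.3, 0.0, -5.6]
opening: 0.601
grasp_force: 63.6
```

Run:
```python
from bench import ctrl
for i in range(3):
    ctrl.camera("side");o=ctrl.get_obs();print(o["wrist_force"].round(2),o["torque"].round(3),o["joint_efforts"].round(2))
```

```text
[ 0.2  0.5 -5.7] [-0.028 -0.002  0.006] [  0.   -54.73 -31.04   0.     0.     0.  ]
[-0.51 -0.13 -5.31] [ 0.012  0.01  -0.015] [ -0.   -54.73 -31.04   0.     0.     0.  ]
[-0.43 -0.49 -4.63] [ 0.013 -0.006 -0.019] [ -0.   -54.73 -31.05   0.     0.    -0.  ]
```

Lifting C3 gives about -5.2 N, roughly 0.53 kg, so it is the heavy one. I carry it high over to the tray.

send_rows(
  motion=[
    [0, 0, 0, 0, 0, -10, 1],
    [0, 0, 0, 0, 0, -20, 1],
    [0, 0, 0, -10, 0, -25, 1],
    [0, 0, 0, -10, -5, -25, 1],
    [0, 0, 0, -10, -15, -10, 1],
    [0, 0, 0, -10, -20, 0, 1],
    [0, 0, 0, 0, -25, 0, 1],
    [0, 0, 0, 0, -30, 0, 1],
    [0, 0, 0, 0, -35, 0, 1],
    [0, 0, 0, 0, -35, 0, 1],
  ],
)

```text
time_s: 6.3
eef_pos: [0.4895, -0.1178, 0.1423]
eef_rot: [0.0, 1.0, 0.001, 0.001]
wrist_force: [0.4, 0.4, -5.1]
opening: 0.603
grasp_force: 64.6
```

send_rows(
  motion=[
    [0, 0, 0, 0, -35, 0, 1],
    [0, 0, 0, 0, -35, 0, 1],
    [0, 0, 0, 0, -35, 0, 1],
    [0, 0, 0, 0, -35, 0, 1],
    [0, 0, 0, 0, -35, 0, 1],
    [0, 0, 0, 0, -35, 0, 1],
    [0, 0, 0, 0, -30, 0, 1],
    [0, 0, 0, 0, -25, 0, 1],
    [0, 0, 0, 0, -15, 0, 1],
    [0, 0, 0, 0, -10, 0, 1],
  ],
)

```text
time_s: 7.3
eef_pos: [0.4887, 0.1726, 0.1422]
eef_rot: [-0.0, 1.0, 0.002, 0.001]
wrist_force: [0.5, -0.7, -5.4]
opening: 0.602
grasp_force: 64.7
```

send_rows(
  motion=[
    [0, 0, 0, 0, -5, 0, 1],
    [0, 0, 0, 0, 0, 0, 1],
    [0, 0, 0, 0, 0, 0, 1],
    [0, 0, 0, 0, 0, 0, 1],
    [0, 0, 0, 0, 0, 0, 1],
    [0, 0, 0, 0, 0, 0, 1],
    [0, 0, 0, 0, 0, 0, 1],
    [0, 0, 0, 0, 0, 0, 1],
    [0, 0, 0, 0, 0, 0, 1],
    [0, 0, 0, 0, 0, 0, 1],
  ],
)

```text
time_s: 8.3
eef_pos: [0.4887, 0.1763, 0.1413]
eef_rot: [-0.0, 1.0, 0.001, 0.0]
wrist_force: [-0.1, 0.2, -4.9]
opening: 0.596
grasp_force: 64.7
```

Run:
```python
from bench import ctrl
from h import *
o=ctrl.get_obs();c=ctrl.camera("wrist");print(o["eef_pos"],o["wrist_force"].round(1))
cv2.imwrite("pics/w1.png",c["color"][:,:,::-1]);np.savez("pics/w1.npz",pos=o["eef_pos"],rot=o["eef_rot"],**c)
```

```text
[0.48865444 0.17631364 0.14129047] [-0.1  0.2 -4.9]
```

View pics/w1.png

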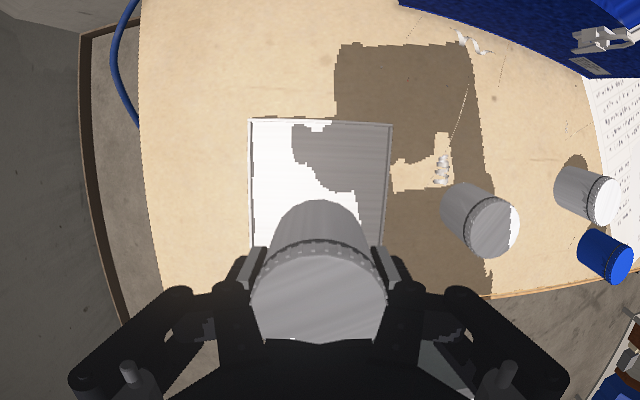

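The wrist view shows the can held upright above the tray. The tray's far rim corners are at (248,118) and (392,124), and the other two cans still stand at the right, undisturbed.

Run:
```python
from h import *
c=dict(np.load("pics/w1.npz"))
for uv in[(248,118),(392,124)]: print(wray(c,c["pos"],c["rot"],uv,.01).round(4))
```

```text
[0.5594 0.2395 0.01  ]
[0.5546 0.1115 0.01  ]
```

send_rows(
  motion=[
    [0, 0, 0, 2, 0, 5, 1],
    [0, 0, 0, 0, 0, 15, 1],
    [0, 0, 0, 0, 0, 25, 1],
    [0, 0, 0, 0, 0, 25, 1],
    [0, 0, 0, 0, 0, 20, 1],
    [0, 0, 0, 0, 0, 10, 1],
    [0, 0, 0, 0, 0, 6, 1],
    [0, 0, 0, 0, 0, 4, 1],
    [0, 0, 0, 0, 0, 2, 1],
    [0, 0, 0, 0, 0, 0, 1],
  ],
)

```text
time_s: 9.35
eef_pos: [0.4912, 0.1764, 0.0298]
eef_rot: [-0.0, 1.0, 0.001, 0.001]
wrist_force: [-0.7, -0.0, -5.3]
opening: 0.601
grasp_force: 64.7
```

send_rows(
  motion=[
    [0, 0, 0, 0, 0, 1, 1],
    [0, 0, 0, 0, 0, 1, 1],
    [0, 0, 0, 0, 0, 0, 1],
    [0, 0, 0, 0, 0, 0, 1],
    [0, 0, 0, 0, 0, 0, 1],
    [0, 0, 0, 0, 0, 0, 1],
    [0, 0, 0, 0, 0, 0, 1],
    [0, 0, 0, 0, 0, 0, 1],
    [0, 0, 0, 0, 0, 0, 1],
    [0, 0, 0, 0, 0, 0, 1],
  ],
)

```text
time_s: 10.35
eef_pos: [0.4906, 0.1763, 0.0273]
eef_rot: [0.0, 1.0, 0.001, -0.0]
wrist_force: [0.4, -0.5, -5.9]
opening: 0.602
grasp_force: 64.7
```

send_rows(
  motion=[
    [0, 0, 0, 0, 0, 1, 1],
    [0, 0, 0, 0, 0, 0, 1],
    [0, 0, 0, 0, 0, 0, 1],
    [0, 0, 0, 0, 0, 0.5, 1],
    [0, 0, 0, 0, 0, 0, 1],
    [0, 0, 0, 0, 0, 0, 1],
    [0, 0, 0, 0, 0, 0, 1],
    [0, 0, 0, 0, 0, 0, 1],
    [0, 0, 0, 0, 0, 0, 1],
    [0, 0, 0, 0, 0, 0, 1],
  ],
)

```text
time_s: 11.35
eef_pos: [0.4907, 0.1763, 0.0259]
eef_rot: [-0.0, 1.0, 0.001, 0.0]
wrist_force: [-1.2, -1.1, -1.3]
opening: 0.599
grasp_force: 65.0
```

The weight is now borne by the tray floor. I release gently and retreat.

send_rows(
  motion=[
    [0, 0, 0, 0, 0, 0.3, 1],
    [0, 0, 0, 0, 0, 0, 0.5],
    [0, 0, 0, 0, 0, 0, 0],
    [0, 0, 0, 0, 0, 0, -0.3],
    [0, 0, 0, 0, 0, 0, -0.6],
    [0, 0, 0, 0, 0, 0, -0.8],
    [0, 0, 0, 0, 0, 0, -1],
    [0, 0, 0, 0, 0, 0, -1],
    [0, 0, 0, 0, 0, 0, -1],
    [0, 0, 0, 0, 0, 0, -1],
  ],
)

```text
time_s: 12.35
eef_pos: [0.4907, 0.1763, 0.0255]
eef_rot: [-0.0, 1.0, 0.001, 0.0]
wrist_force: [-0.2, -0.7, 0.1]
opening: 0.997
grasp_force: 0.0
```

send_rows(
  motion=[
    [0, 0, 0, 0, 0, -5, -1],
    [0, 0, 0, 0, 0, -10, -1],
    [0, 0, 0, 0, 0, -20, -1],
    [0, 0, 0, 0, 0, -25, -1],
    [0, 0, 0, 0, 0, -30, -1],
    [0, 0, 0, 0, 0, -30, -1],
    [0, 0, 0, 0, 0, -20, -1],
    [0, 0, 0, 0, 0, -10, -1],
    [0, 0, 0, 0, 0, 0, -1],
    [0, 0, 0, 0, 0, 0, -1],
  ],
)

```text
time_s: 13.35
eef_pos: [0.4901, 0.1762, 0.1749]
eef_rot: [0.0, 1.0, 0.001, -0.0]
wrist_force: [-0.4, -0.1, -0.6]
opening: 0.997
grasp_force: 0.0
```

Run:
```python
from bench import ctrl
from h import *
c=ctrl.camera("wrist");s=ctrl.camera("side");o=ctrl.get_obs();print(o["eef_pos"],o["wrist_force"].round(1),o["time_s"])
cv2.imwrite("pics/end.png",np.vstack([c["color"][20:320],s["color"][100:400]])[:,:,::-1])
```

```text
[0.48968547 0.17616361 0.17404903] [-0.3 -0.6 -0.3] 13.45
```

View pics/end.png

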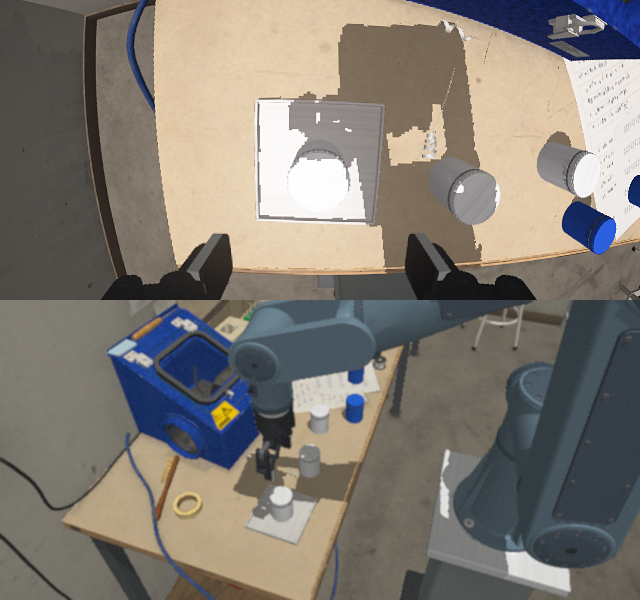

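The heavy can stands upright in the middle of the tray: (318,180) in the wrist view and (281,503) in the side view. The other two silver cans stand upright on the bench, clear of the tray, and the gripper is free.

```bash
python3 -c "
from bench import ctrl
print(ctrl.hand_in())"
```

```text
the job is handed in; nothing more can be done
None
```

I handed the job in with the heavy canister (about 0.53 kg by the wrist force) upright in the tray and the other two untouched and upright on the bench; I lifted only that one, since its weight left no doubt.

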